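# Seat the monitor-arm post in its V bracket and close the gate

### The arm

A 6-joint arm with a two-finger parallel gripper is mounted at the origin on the work surface. World frame = base frame: x ahead of the robot, y to its left, z up, the work surface at z = 0. Lengths are in mm, angles in degrees, forces in N, time in s.
With the tool pointing down it reaches from about 300 to 850 mm from the base axis. Payload 4.2 kg.
Tool frame: the origin (TCP) lies midway between the tips of the shut fingers; the grasp point (between the pads) lies 19 mm behind it (env.grip_depth is the distance from the TCP to the grasp point, in mm); z points along the fingers, y is the line along which they close (so a half turn about z gives the same grasp; the last joint's range is limited). The gripper opens to 91 mm and grips with 3 to 60 N. Pads are 32 mm wide; open, the fingers measure 118 mm over their backs; the gripper's body (76 mm by 178 mm) begins 60 mm behind the grasp point.
Start: joints at [70.588, 18.312, 89.639, -0, 72.044, -1.146], TCP at [180.223, 546.043, 213.976] pointing down, gripper open.
Joint ranges: [-177.97, 177.97], [-48.28, 115.42], [12.27, 149.76], [-77.06, 257.06], [2.81, 150.46], [-146.56, 146.56]. Speed limits (degrees/s): [147.25, 147.25, 180, 180, 180, 180].

### API

Orientations are given as [roll, pitch, yaw] about the fixed x, y, z axes, in that order (R = Rz(yaw) Ry(pitch) Rx(roll)).
In Python, from workcell import env, eyes gives the robot as it stands.
- The arm moves only by the tool send_rows, never from a script. Its argument "motion" is a list of rows, each a list of 7 numbers: the shift along the world's x, y, z normalised to -1 to 1, where 1 is 0.5 m, then the turn, a rotation vector about the world's x, y, z normalised to -1 to 1, where 1 is 60 degrees, then the opening, from -1 (shut) to 1 (fully open). A call has 1 to 20 rows; each row is the pose to reach, as a shift and turn from the pose commanded when the call began; what a row does not reach only later rows make up. A row lasts 1/8 s, in which the tool goes at most 62.5 mm and 10.7 degrees, less where a joint would pass 70% of its speed; a pose out of reach is approached as far as the arm can. A call with a number of a shift or a turn outside -1 to 1 is refused whole. A call with a gripper value outside its range is refused whole. The fingers move at their own pace and stop on an object; "squeeze" is the grip in N (left out, the last holds). Time passes only in rows, so rows that repeat a pose let the fingers close. It gives the time, the measured TCP pose, the force, the opening and the grip force at its end, in the units of the state.
- env.state(): the state, without advancing time (a new reading comes with each control period).
- eyes.grab_frame(name): name is "side" or "top" or "wrist"; returns a dict with "pixels" (400x640x3 uint8, red, green, blue), "depth" (400x640 float32, mm along the optical axis (not along the pixel's ray), 0 where there is no reading), "fx", "fy", "cx", "cy" (pixels), "distortion" ([k1, k2, p1, p2, k3] as OpenCV has them; the pictures are not rectified), "R" (3x3) and "t" (3): a world point X has camera coordinates R X + t; the wrist camera has in their place "T_tool_cam" (4x4, takes a point from camera to tool coordinates, whose origin is the TCP and whose axes are the flange's). Camera axes: x right, y down, z forward; pixel columns grow to the right and rows downward; lengths in mm; the calibration is good to about 2 mm. A picture is of the moment at which its call begins: read the wrist's pose just before it.
- env.job_done(): hands the job in; it is judged then, once.
The state is a dict: "time_s": time; "qpos": joint angles; "qvel": joint speeds; "effort": joint torques, N m; "ee_pos": TCP position; "ee_rot": TCP orientation; "force": force on the tool from outside, world axes, zero at the start; "torque": the same for the moment, N m; "gripper_width": finger opening in mm; "gripper_force": force on a finger pad.
Only numpy, scipy, OpenCV 4.12 (cv2) and the standard library are available. Lean on these libraries where they do the work, as an engineer would, in place of code of your own. Each camera call takes 0.05 s, during which the arm holds its last target. There are 200 camera calls.

### The job

Push the loose round steel post, standing upright on the desk, into the V of the monitor-arm bracket until it is fully home and centred, and with the gate still open keep it pressed there for about a second so that it bears on both V faces at once: a steady push of 13 to 18 N, never harder. Then let go and swing the bracket's gate fully shut behind the post, leaving the post upright on the desk against both faces. Leave everything else on the desk where it is.

Things in the scene. Friction and masses are not known exactly. Their poses are not given: they have to be found in the camera images.
- post: plain round steel post, diameter 50 mm, height 75 mm, 0.4 to 0.75 kg, standing loose and upright in front of the bracket's V; origin at the centre of its underside, z along its axis. Its friction on desk and bracket is about 0.6 (varies; sliding it on the desk takes 2 to 6 N): pressed off-centre it wedges on one face and does not slide to the middle by itself; a pusher that also bears down takes force off the faces
- bracket: grey bracket with a V seat, fixed to the desk. Origin on the desk at the axis of the fully seated post; +x into the V (its mouth opens to -x), +y left, z up. It spans x -37 to 150 mm, y within 70 mm, and is 48 mm high at most except for the gate's pin. Lugs either side of the mouth reach to x = -36 mm: right one 17 mm high, inner side y = -45 mm; left one 48 mm high, y = +50 mm
- cheek_left: left face of the V: upright aluminium plate 62 mm long, 10 mm thick, 45 mm high, at 45 degrees to the push direction (90 degree V); its inner face runs from the apex 35 mm beyond the seat axis (bracket x = +35 mm, y = 0) to x = -8 mm, y = +44 mm. Same origin and axes as the bracket
- cheek_right: right face of the V, the mirror image of the left (from the apex to x = -8 mm, y = -44 mm). Same origin and axes as the bracket
- seat (a point): point on the desk where the centre of the post's underside is when the post touches both faces; axes as the bracket's
- gate (a joint): vertical hinge of the gate, rad: 0 fully shut against its stop (bar across the V's mouth, along the bracket's y), growing as it opens, to 2.3; starts at 1.8 to 2.2, pointing to the robot and left. Friction 0.06 N m, no spring. It closes counter-clockwise seen from above. Shut, its bar clears a seated post by 2 mm; a post that stands out blocks it
- gate_hinge (a point): point on the gate's hinge axis, bracket x = -32 mm, y = +60 mm, 50 mm above the desk; axes as the bracket's
- gate_pin (a point): top of the upright round pin (14 mm thick, top 78 mm above the desk) at the gate's free end, 105 mm from the hinge axis. The gate's bar is 10 mm thick and spans 21 to 41 mm above the desk, so the pin is free to push between 41 and 78 mm. At joint value q it is at bracket x = -32 - 105 sin q, y = 60 - 105 cos q mm
- screwdriver: screwdriver lying flat: black handle 95 x 22 x 22 mm and thin steel shank; origin under the joint of handle and shank; loose bystander near the right of the bracket
- bolt_tray: small clear open tray 90 x 70 x 25 mm, loose bystander to the left of the bracket; origin at the centre of its underside
- mouse: black computer mouse 105 x 62 x 33 mm, loose bystander; origin at the centre of its underside
- remote: black remote control 160 x 45 x 18 mm, loose bystander; origin at the centre of its underside
- mug: white mug 82 mm across and 95 mm high, loose bystander; origin at the centre of its underside
- paperweight: turned brass paperweight 68 mm across and 50 mm high, loose bystander; origin at the centre of its underside
- notebooks: two stacked notebooks 210 x 150 x 32 mm, loose bystander; origin at the centre of the underside

How it is judged:
By the outcome, as a careful person would: the job done as asked, in the order asked, and still so for the second after the job is handed in, with the robot touching nothing.
It also fails if it takes over 72 s, if anything falls off the work surface, if the arm or the gripper's body presses on something with over 40 N, if the wrist force passes 120 N, or if a joint passes its speed limit or range.

## Working session

There is one attempt and no reset: what is moved stays moved. The work goes in short steps, Python scripts to look and compute and a tool call to move; the robot and the scene stay as the last step left them, time stands still between calls to the robot, and variables do not carry over. Pictures are saved under pics/ and viewed, at most 12 in all, crops included, and the job is handed in when it is done.

Besides the shell and the picture viewer there is one more tool, called as name([rows], argument=value, ...), one row to a line, values as JSON. send_rows: Moves the arm, as the interface text tells. Its arguments: {"type":"object","properties":{"motion":{"type":"array"},"squeeze":{"type":"number"}},"required":["motion"]}

```bash
ls; mkdir -p pics
python3 - <<'E'
from workcell import env, eyes
import cv2,numpy as np
s=env.state(); print(s)
for n in ("side","top"):
    f=eyes.grab_frame(n); np.savez(n+"0.npz",**f)
    cv2.imwrite(f"pics/{n}0.png",f["pixels"][...,::-1]); print(n,f["fx"],f["cx"],f["cy"],f["distortion"],f["R"],f["t"])
E
```

```text
pics
{'time_s': 0.0, 'qpos': array([ 7.05882849e+01,  1.83491542e+01,  8.97074128e+01, -4.78460098e-04,
        7.20428250e+01, -1.14576786e+00]), 'qvel': array([ 0.0001808 , -0.00212877,  0.00657093,  0.01838355,  0.04087243,
        0.02612881]), 'effort': array([-1.53592602e-03, -4.12465346e+01, -2.31972599e+01,  7.27286492e-02,
        4.56078211e-02, -1.36893614e-04]), 'ee_pos': array([180.05128559, 545.5434947 , 213.13838565]), 'ee_rot': array([-1.79900619e+02, -1.53264410e-03,  1.61734199e+02]), 'force': array([-0.08849367, -0.11388497, -0.48311994]), 'torque': array([ 0.02287659,  0.00164984, -0.05548993]), 'gripper_force': 0.0, 'gripper_width': 91.27041211056637}
side 508.5126749206143 309.3597266343264 208.08790241180594 [0.02755818 0.         0.         0.         0.        ] [[ 0.6930353  -0.72082276  0.0107994 ]
 [-0.3847095  -0.38246506 -0.84007088]
 [ 0.6096726   0.57804414 -0.54236915]] [-320.74490486  341.90011739 1441.13880377]
top 488.5873250467929 320.18598447516143 203.70187859948354 [-0.03071444  0.          0.          0.          0.        ] [[ 0.01275313 -0.99988284 -0.00846507]
 [-0.99852717 -0.01228846 -0.05284396]
 [ 0.05273375  0.00912653 -0.9985669 ]] [  98.74401964  569.45668252 1712.7541341 ]
```

View pics/top0.png

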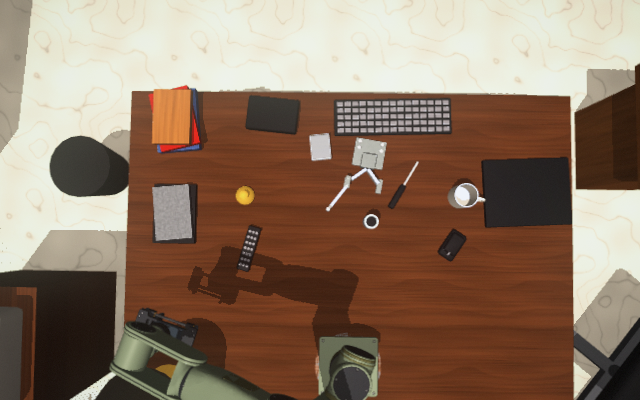

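View pics/side0.png

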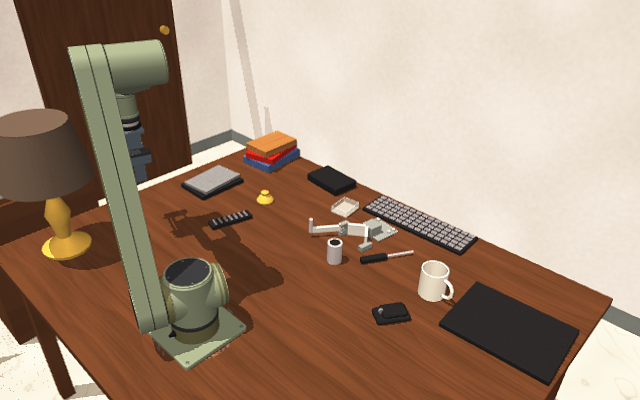

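The top view shows the post at about (371,221), the V apex near (367,170), the gate hinge near (347,183) and the gate pin near (328,209). The bracket faces the robot. Next I'll zoom in.

```bash
cat > h.py <<'E'
import numpy as np, cv2
def K(f): return np.array([[f["fx"],0,f["cx"]],[0,f["fy"],f["cy"]],[0,0,1.]])
def ray(f,uv,R=None,t=None):
    R=f["R"] if R is None else R; t=f["t"] if t is None else t
    p=cv2.undistortPoints(np.array(uv,float).reshape(-1,1,2),K(f),f["distortion"]).reshape(-1,2)
    d=np.c_[p,np.ones(len(p))]@R
    return -R.T@t, d
def on(f,uv,z,R=None,t=None):
    c,d=ray(f,uv,R,t); return c+d*((np.asarray(z)-c[2])/d[:,2])[:,None]
def cloud(f,R=None,t=None):
    R=f["R"] if R is None else R; t=f["t"] if t is None else t
    v,u=np.mgrid[:400,:640]; p=cv2.undistortPoints(np.stack([u,v],-1).reshape(-1,1,2).astype(float),K(f),f["distortion"]).reshape(400,640,2)
    P=np.dstack([p,np.ones((400,640))])*f["depth"][...,None]
    return (P-t)@R
def proj(f,X,R=None,t=None):
    R=f["R"] if R is None else R; t=f["t"] if t is None else t
    return cv2.projectPoints(np.array(X,float).reshape(-1,1,3),cv2.Rodrigues(R)[0],t,K(f),f["distortion"])[0].reshape(-1,2)
E
python3 - <<'E'
from h import *
f=dict(np.load("top0.npz"))
for n,uv,z in (("post",(371,221),75),("pin",(328,209),78),("hinge",(347.5,183),50),("apex",(367,170),45),("cl",(348,186),45),("cr",(379,190),45)):
    print(n,on(f,[uv],[z])[0].round(1))
c=cv2.resize(f["pixels"][125:245,300:460],None,fx=5,fy=5,interpolation=cv2.INTER_CUBIC)[...,::-1]
cv2.imwrite("pics/topc.png",c)
W=cloud(f); print(W[221,371].round(),W[209,328].round(),W[150,368].round(), W[240,400].round())
E
```

```text
post [508.1 -68.5  75. ]
pin [547.1  78.5  78. ]
hinge [639.5  11.6  50. ]
apex [686.3 -56.2  45. ]
cl [629.5   9.5  45. ]
cr [616.9 -98.4  45. ]
[508. -68.  82.] [547.  78.  77.] [764. -63.   3.] [ 443. -179.    3.]
```

View pics/topc.png

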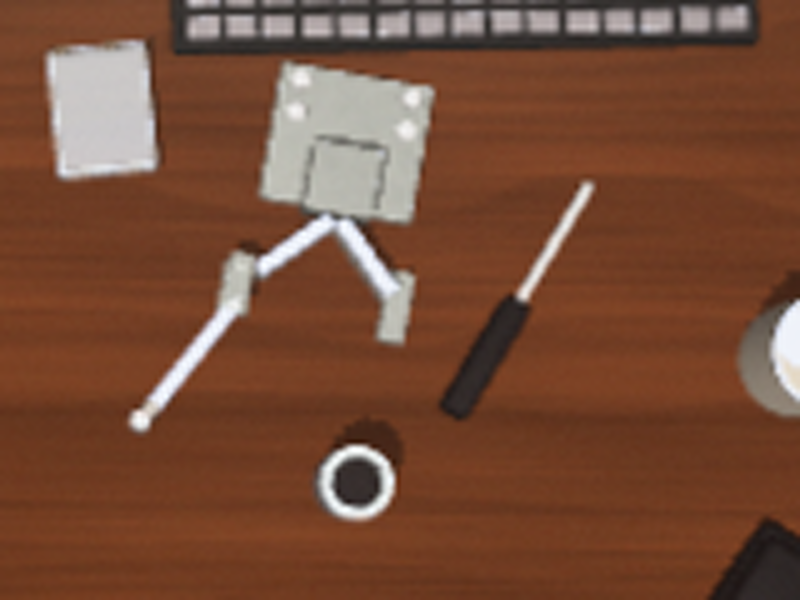

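The zoomed crop shows the post top at (356,482), the pin top at (139,420), the bracket yawed about -9.5°, and the mouth facing the robot and clear. Next I'll get the wrist camera geometry and rough frames before moving.

Run:
```python
from h import *
from workcell import eyes
f=dict(np.load("top0.npz"))
c=lambda u,v:(300+u/5-.4,125+v/5-.4)
g=lambda u,v,z:on(f,[c(u,v)],[z])[0]
a,b,d=g(262,197,48),g(412,222,48),g(285,62,48)
print("plate corners",a.round(1),b.round(1),d.round(1),"yaw",np.degrees(np.arctan2(*(a-b)[:2]*[-1,1])) ,np.degrees(np.arctan2((d-a)[1],(d-a)[0])))
post=g(356,482,75); pin=g(139,420,78); print("post",post,"pin",pin)
for n,p in (("Lcheek in/out",(262,270)),("Rcheek",(393,292)),("lugL bottom",(240,308)),("lugR nearL",(378,340)),("lugR nearR",(402,345))): print(n,g(*p,45 if p[0]<380 and p[1]<310 else 17).round(1))
w=eyes.grab_frame("wrist"); print(w["T_tool_cam"].round(3),w["fx"],w["cx"],w["cy"])
```

```text
plate corners [706.4  -3.5  48. ] [ 690.1 -108.1   48. ] [801.5 -18.8  48. ] yaw -8.832126634646757 -9.093508530240227
post [508.13980884 -67.86396879  75.        ] pin [548.46617228  80.5108311   78.        ]
Lcheek in/out [655.6  -4.1  45. ]
Rcheek [644.  -98.6  17. ]
lugL bottom [628.8  10.9  45. ]
lugR nearL [609.8 -88.2  17. ]
lugR nearR [ 606.5 -105.2   17. ]
[[ 1.00000e-03 -9.63000e-01 -2.69000e-01  7.52680e+01]
 [ 1.00000e+00  1.00000e-03 -1.00000e-03  2.05000e-01]
 [ 1.00000e-03 -2.69000e-01  9.63000e-01 -1.70427e+02]
 [ 0.00000e+00  0.00000e+00  0.00000e+00  1.00000e+00]] 275.41139183359803 323.8171587316902 198.46457566310636
```

send_rows([
  [0.36,-0.6,0,0,0,0,-0.47],
  [0.36,-0.6,0,0,0,0,-0.47],
  [0.36,-0.6,0,0,0,0,-0.47],
  [0.36,-0.6,0,0,0,0,-0.47],
  [0.36,-0.6,0,0,0,0,-0.47],
  [0.36,-0.6,0,0,0,0,-0.47],
  [0.36,-0.6,0,0,0,0,-0.47],
], squeeze=20)

```text
time_s: 1.02
ee_pos: [361.0, 244.1, 213.9]
ee_rot: [-180.0, 0.0, 161.5]
force: [0.1, 0.9, 0.2]
gripper_width: 25.3
gripper_force: 0.0
```

send_rows([
  [0.32,-0.53,-0.09,0,0,0.154,-0.47],
  [0.32,-0.53,-0.09,0,0,0.154,-0.47],
  [0.32,-0.53,-0.09,0,0,0.154,-0.47],
  [0.32,-0.53,-0.09,0,0,0.154,-0.47],
  [0.32,-0.53,-0.09,0,0,0.154,-0.47],
  [0.32,-0.53,-0.09,0,0,0.154,-0.47],
  [0.32,-0.53,-0.09,0,0,0.154,-0.47],
  [0.32,-0.53,-0.09,0,0,0.154,-0.47],
])

```text
time_s: 2.02
ee_pos: [519.6, -17.3, 169.2]
ee_rot: [180.0, -0.0, 171.1]
force: [-0.3, 0.5, 1.0]
gripper_width: 24.0
gripper_force: 0.0
```

```bash
cat >> h.py <<'E'
from scipy.spatial.transform import Rotation as Ro
def wpose(f,s):
    T=np.eye(4); T[:3,:3]=Ro.from_euler("xyz",s["ee_rot"],degrees=True).as_matrix(); T[:3,3]=s["ee_pos"]
    C=T@f["T_tool_cam"]; R=C[:3,:3].T; return R,-R@C[:3,3]
E
python3 - <<'E'
from h import *
from workcell import env,eyes
s=env.state(); f=eyes.grab_frame("wrist"); R,t=wpose(f,s)
np.savez("w1.npz",**{k:f[k] for k in ("pixels","depth","fx","fy","cx","cy","distortion")},R=R,t=t)
print(s["time_s"],s["ee_pos"],s["ee_rot"],s["qpos"].round(1),s["force"],s["gripper_width"])
cv2.imwrite("pics/w1.png",f["pixels"][...,::-1])
E
```

```text
2.025 [519.63613024 -17.28958104 169.15260912] [ 1.79967764e+02 -1.81134722e-02  1.71087343e+02] [ -3.2  15.3 100.8   0.   63.9 -84.3] [-0.25021332  0.45425295  0.98509077] 24.03637601967609
```

View pics/w1.png

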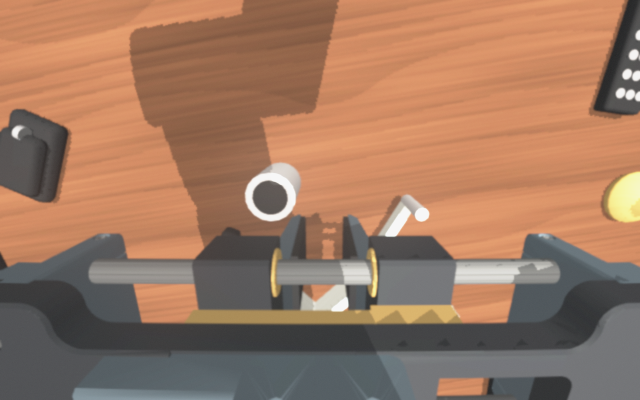

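The wrist image is inverted: down in the picture is away from the robot. The post is at (270,195) and the pin top at (421,215), while the bracket is hidden behind the gripper. I'll move forward to see it.

send_rows([
  [0.33,-0.06,0,0,0,0,-0.47],
  [0.33,-0.06,0,0,0,0,-0.47],
  [0.33,-0.06,0,0,0,0,-0.47],
  [0.33,-0.06,0,0,0,0,-0.47],
  [0.33,-0.06,0,0,0,0,-0.47],
])

```text
time_s: 2.7
ee_pos: [684.1, -47.7, 168.9]
ee_rot: [180.0, -0.1, 171.1]
force: [0.3, 0.5, -0.6]
gripper_width: 24.4
gripper_force: 0.0
```

Run:
```python
from h import *
from workcell import env,eyes
s=env.state(); f=eyes.grab_frame("wrist"); R,t=wpose(f,s)
np.savez("w2.npz",**{k:f[k] for k in ("pixels","depth","fx","fy","cx","cy","distortion")},R=R,t=t)
print(s["time_s"],s["ee_pos"],s["ee_rot"],s["force"])
cv2.imwrite("pics/w2.png",cv2.resize(f["pixels"][20:260,160:480],None,fx=2.5,fy=2.5,interpolation=cv2.INTER_CUBIC)[...,::-1])
```

```text
2.7 [684.0534372  -47.6616493  168.88265171] [ 1.79988333e+02 -9.12563709e-02  1.71051485e+02] [ 0.33705881  0.50429067 -0.56529335]
```

View pics/w2.png

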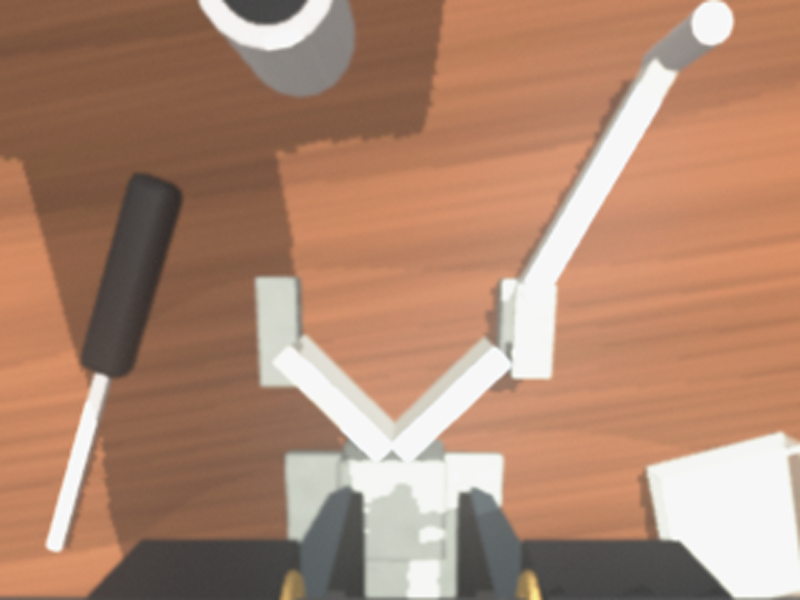

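The crop shows the V clearly: the cheek tops are white with the apex near (397,440), the right cheek end is at (285,352), the left cheek end is at (500,352), and the pin is at (712,22). I'll fit the bracket frame from the white cheek tops and get the post from the w1 ring.

Run:
```python
from h import *
from scipy.optimize import least_squares
f=dict(np.load("w2.npz")); R,t=f["R"],f["t"]
px=f["pixels"].astype(int); v,u=np.mgrid[:400,:640]
white=(px.min(2)>238)
cu,cv=(u-160)*2.5,(v-20)*2.5
reg={"L":white&(cu>415)&(cu<500)&(cv>335)&(cv<452), "R":white&(cu>270)&(cu<375)&(cv>335)&(cv<452)}
lines={}
for k,m in reg.items():
    n,lab,st,_=cv2.connectedComponentsWithStats(m.astype(np.uint8)); m=lab==1+st[1:,4].argmax()
    P=on(f,np.c_[u[m],v[m]],np.full(m.sum(),45.),R,t)[:,:2]
    c,sz,a=cv2.minAreaRect(P.astype(np.float32)); 
    vx=cv2.fitLine(P.astype(np.float32),cv2.DIST_HUBER,0,.01,.01).ravel(); d=vx[:2]; nrm=np.array([-d[1],d[0]])
    q=(P-vx[2:])@nrm; lo,hi=np.percentile(q,[3,97]); 
    print(k,m.sum(),"ang",np.degrees(np.arctan2(d[1],d[0])),"width",hi-lo,sz, "rectc",c)
    lines[k]=(vx[2:]+nrm*(lo+hi)/2,d)
# centre lines of plates meet at local x=35+5*sqrt2
A=np.c_[lines["L"][1],-lines["R"][1]]; s=np.linalg.solve(A,lines["R"][0]-lines["L"][0]); X=lines["L"][0]+lines["L"][1]*s[0]
dirs=[d*np.sign(-d[0]) for _,d in lines.values()]; ax=-(dirs[0]+dirs[1]); ax/=np.linalg.norm(ax)
print("apex-centreline",X,"yaw",np.degrees(np.arctan2(ax[1],ax[0])),"seat",X-ax*(35+7.07), "Vangle",np.degrees(np.arccos(dirs[0]@dirs[1])))
def comp(f,R,t,box,z):
    m=(f["pixels"].min(2)>235); mm=np.zeros_like(m); mm[box[1]:box[3],box[0]:box[2]]=m[box[1]:box[3],box[0]:box[2]]
    n,lab,st,ce=cv2.connectedComponentsWithStats(mm.astype(np.uint8)); i=1+st[1:,4].argmax(); m=lab==i
    P=on(f,np.c_[u[m],v[m]],np.full(m.sum(),z),R,t)[:,:2].astype(np.float32); return ce[i],cv2.minEnclosingCircle(P),P.mean(0)
print("pin w2",comp(f,R,t,(430,15,460,40),78.))
g=dict(np.load("w1.npz"))
print("post w1",comp(g,g["R"],g["t"],(240,150,310,228),75.)); print("pin w1",comp(g,g["R"],g["t"],(413,205,435,225),78.))
```

```text
L 447 ang -51.364735 width 10.476502848696466 (11.04763126373291, 55.43830490112305) rectc (672.6360473632812, -26.05459976196289)
R 480 ang 34.671856 width 10.051075578452952 (57.583011627197266, 11.152194023132324) rectc (664.885009765625, -79.7720947265625)
apex-centreline [697.45456208 -56.90816815] yaw -8.34644 seat [655.83014573 -50.80136283] Vangle 86.03659
pin w2 (array([444.46231156,  28.51256281]), ((549.5520629882812, 77.25080871582031), 6.479946136474609), array([549.37427,  77.25507], dtype=float32))
post w1 (array([271.26809651, 194.36461126]), ((508.193359375, -69.55679321289062), 24.5751895904541), array([506.25247, -68.1242 ], dtype=float32))
pin w1 (array([421.46666667, 214.08888889]), ((548.6248779296875, 77.50405883789062), 6.707552433013916), array([548.68384,  77.45679], dtype=float32))
```

```bash
cat >> h.py <<'E'
SEAT=np.array([656,-50.5]); BY=-9.
def Rt(heading,tilt): # tool down, +x of tool backwards of heading, tips leaning forward by tilt
    h=np.radians(heading); return Ro.from_rotvec(np.radians(tilt)*np.array([np.sin(h),-np.cos(h),0]))*Ro.from_euler("xyz",[180,0,180+heading],degrees=True)
def loc(p): d=np.asarray(p)[:2]-SEAT; return Ro.from_euler("z",-BY,degrees=True).apply([*d,0])[:2]
def wld(p): return SEAT+Ro.from_euler("z",BY,degrees=True).apply([*p,0])[:2]
def row(p0,R0,p1,R1): return np.r_[(np.array(p1)-p0)/500,np.degrees((R1*R0.inv()).as_rotvec())/60].round(4)
E
python3 - <<'E'
from h import *
from workcell import env
s=env.state(); print(s["ee_pos"])
P0=[685.22,-48.96,168.98]; R0=Ro.from_euler("xyz",[180,0,170.97],degrees=True)
post=np.array([508.2,-69.5]); pre=wld([-45,0]); d=pre-post; h=np.degrees(np.arctan2(d[1],d[0])); L=np.hypot(*d)
print("local post",loc(post),"pre",pre,"heading",h,"len",L)
b=post-65*d/L
print(b,row(P0,R0,[*b,168.98],Rt(h,6)))
E
```

```text
[683.86921465 -47.85321872 169.22369993]
local post [-143.0080819  -41.8870924] pre [611.55402467 -43.46044907] heading 14.141091393378915 len 106.58382911409346
[445.16969175 -85.38018393] [-0.4801 -0.0728  0.      0.0045 -0.1006  0.3858]
```

send_rows([
  [-0.48,-0.073,0,0.0045,-0.1006,0.386,-0.47],
  [-0.48,-0.073,0,0.0045,-0.1006,0.386,-0.47],
  [-0.48,-0.073,0,0.0045,-0.1006,0.386,-0.47],
  [-0.48,-0.073,0,0.0045,-0.1006,0.386,-0.47],
  [-0.48,-0.073,0,0.0045,-0.1006,0.386,-0.47],
  [-0.48,-0.073,0,0.0045,-0.1006,0.386,-0.47],
  [-0.48,-0.073,-0.1,0.0045,-0.1006,0.386,-0.47],
  [-0.48,-0.073,-0.2,0.0045,-0.1006,0.386,-0.47],
  [-0.48,-0.073,-0.26,0.0045,-0.1006,0.386,-0.47],
  [-0.48,-0.073,-0.298,0.0045,-0.1006,0.386,-0.47],
  [-0.48,-0.073,-0.298,0.0045,-0.1006,0.386,-0.47],
  [-0.48,-0.073,-0.298,0.0045,-0.1006,0.386,-0.47],
])

```text
time_s: 4.25
ee_pos: [446.6, -85.5, 20.5]
ee_rot: [-180.0, 6.1, -165.8]
force: [0.0, 0.4, 0.7]
gripper_width: 24.4
gripper_force: 0.0
```

Run:
```python
from h import *
from workcell import env,eyes
s=env.state(); print(s["time_s"],s["ee_pos"],s["ee_rot"],s["force"],s["qpos"].round(1))
f=eyes.grab_frame("side"); print(proj(f,[[508,-69.5,75],[508,-69.5,0],[s["ee_pos"][0],s["ee_pos"][1],s["ee_pos"][2]]]).round())
cv2.imwrite("pics/s2.png",cv2.resize(f["pixels"][180:300,260:420],None,fx=5,fy=5,interpolation=cv2.INTER_CUBIC)[...,::-1])
```

```text
4.25 [446.59042442 -85.4735494   20.53046005] [-179.96237486    6.08317001 -165.80772035] [0.01678899 0.42797004 0.72884265] [ -14.4   18.7  124.     5.4   32.1 -123. ]
[[334. 242.]
 [334. 260.]
 [325. 265.]]
```

View pics/s2.png

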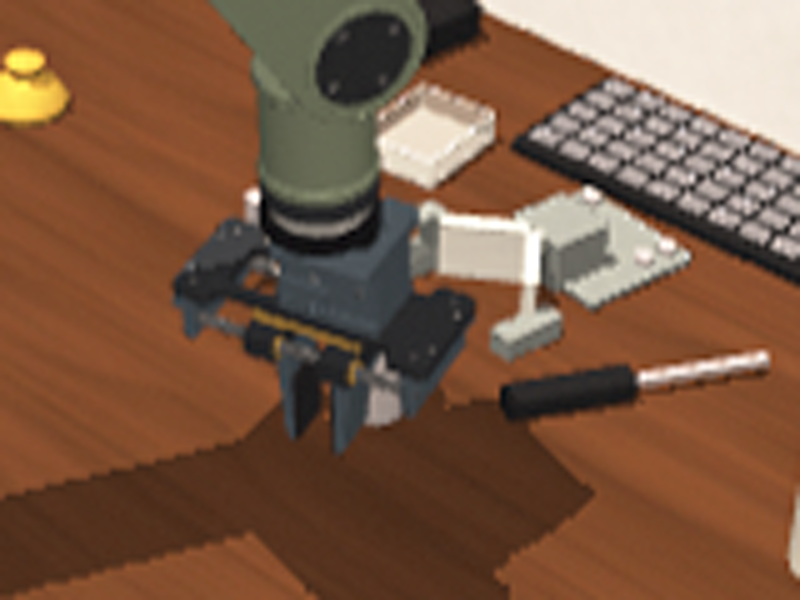

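Fingers straddle the line behind the post, which is hidden just ahead of them, and the mouth is beyond. I'll advance until contact.

send_rows([
  [0.0145,0.0037,0,0,0,0,-0.47],
  [0.029,0.0073,0,0,0,0,-0.47],
  [0.0388,0.0098,0,0,0,0,-0.47],
  [0.0465,0.0117,0,0,0,0,-0.47],
  [0.0543,0.0137,0,0,0,0,-0.47],
  [0.062,0.0156,0,0,0,0,-0.47],
])

```text
time_s: 5.05
ee_pos: [474.9, -77.6, 19.6]
ee_rot: [179.9, 5.8, -165.8]
force: [-3.3, -1.7, 2.7]
gripper_width: 23.9
gripper_force: 2.1
```

send_rows([
  [0.0094,0.0024,0,0,0,0,-0.47],
  [0.0188,0.0047,0,0,0,0,-0.47],
  [0.0283,0.0071,0,0,0,0,-0.47],
  [0.0377,0.0095,0,0,0,0,-0.47],
  [0.0471,0.0119,0,0,0,0,-0.47],
  [0.0565,0.0142,0,0,0,0,-0.47],
  [0.066,0.0166,0,0,0,0,-0.47],
  [0.0754,0.019,0,0,0,0,-0.47],
  [0.0848,0.0213,0,0,0,0,-0.47],
  [0.0942,0.0237,0,0,0,0,-0.47],
  [0.1036,0.0261,0,0,0,0,-0.47],
  [0.1131,0.0285,0,0,0,0,-0.47],
  [0.1225,0.0308,0,0,0,0,-0.47],
  [0.1319,0.0332,0,0,0,0,-0.47],
  [0.1319,0.0332,0,0,0,0,-0.47],
])

```text
time_s: 6.92
ee_pos: [543.2, -61.0, 20.2]
ee_rot: [-180.0, 6.1, -165.8]
force: [-1.0, -0.2, -1.1]
gripper_width: 24.4
gripper_force: 0.5
```

Run:
```python
from h import *
from workcell import env,eyes
s=env.state(); print(s["time_s"],s["ee_pos"],s["ee_rot"],s["force"],s["qpos"].round(1),loc(s["ee_pos"]))
f=eyes.grab_frame("top")
cv2.imwrite("pics/t3.png",cv2.resize(f["pixels"][130:230,310:430],None,fx=5,fy=5,interpolation=cv2.INTER_CUBIC)[...,::-1])
f=eyes.grab_frame("side")
cv2.imwrite("pics/s3.png",cv2.resize(f["pixels"][180:280,280:420],None,fx=5,fy=5,interpolation=cv2.INTER_CUBIC)[...,::-1])
```

```text
6.925 [543.18246082 -60.99094976  20.18922049] [-179.97651914    6.09053781 -165.83955554] [-0.95293432 -0.20193572 -1.1206364 ] [  -9.1   24.9  112.4    3.9   37.2 -116.3] [-109.78742195  -28.01034015]
```

View pics/t3.png

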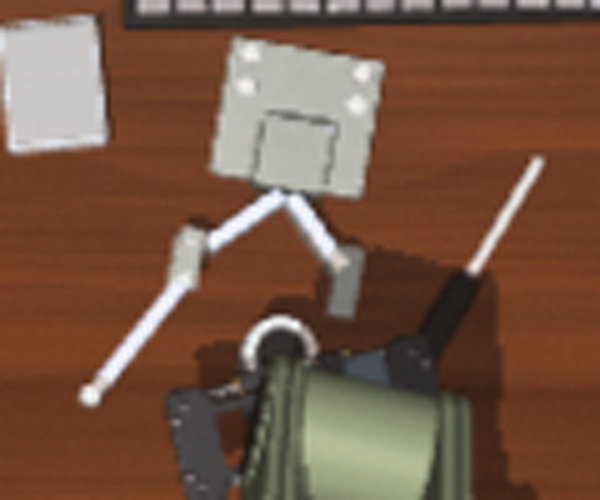

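The post ring is centred around crop pixel (280,351), partly under the wrist. I'll convert that and plan the turn and final approach.

Run:
```python
from h import *
from workcell import env
f=dict(np.load("top0.npz"))
p=on(f,[(310+280.5/5-.4,130+351/5-.4)],[75.])[0][:2]
T=env.state()["ee_pos"][:2]; print(p,loc(p),"tcp->post",np.hypot(*(p-T)),np.degrees(np.arctan2(*(p-T)[::-1])))
P0=np.array([542.15,-61.06,20.0]);R0=Rt(14.14,6)
# turn about a post at distance D to heading -9, moving post to local targets
h=np.radians(14.14); post=P0[:2]+36*np.array([np.cos(h),np.sin(h)]); print("post est",post,loc(post))
l0=loc(post)
for k,(lx,ly,hd) in enumerate([(-64,-7,8),(-58,-4,2),(-52,-1.5,-4),(-47,0,-9),(-40,0,-9)]):
    h=np.radians(hd); b=wld([lx,ly])-36*np.array([np.cos(h),np.sin(h)]); print(lx,ly,hd,b,row(P0,R0,[*b,20],Rt(hd,6)))
```

```text
[580.28583756 -49.92000912] [-74.87272602 -11.27145426] tcp->post 38.80721241503607 16.659191898747302
post est [577.05926133 -52.26548617] [-77.6926643  -14.09280233]
-64 -7 8 [556.04325447 -52.41224426] [ 0.0278  0.0173  0.     -0.      0.     -0.1023]
-58 -4 2 [562.11026861 -46.63393627] [ 0.0399  0.0289  0.     -0.     -0.     -0.2023]
-52 -1.5 -4 [568.49324878 -41.33570727] [ 0.0527  0.0394  0.     -0.      0.     -0.3023]
-47 0 -9 [574.02186773 -37.5159394 ] [ 0.0637  0.0471  0.     -0.      0.     -0.3857]
-40 0 -9 [580.93568611 -38.61098066] [ 0.0776  0.0449  0.     -0.      0.     -0.3857]
```

send_rows([
  [0.0139,0.0087,0,0,0,-0.0512,-0.47],
  [0.0278,0.0173,0,0,0,-0.1023,-0.47],
  [0.0339,0.0231,0,0,0,-0.152,-0.47],
  [0.0399,0.0289,0,0,0,-0.2023,-0.47],
  [0.0463,0.0342,0,0,0,-0.252,-0.47],
  [0.0527,0.0394,0,0,0,-0.3023,-0.47],
  [0.0582,0.0433,0,0,0,-0.344,-0.47],
  [0.0637,0.0471,0,0,0,-0.3857,-0.47],
  [0.0707,0.046,0,0,0,-0.3857,-0.47],
  [0.0776,0.0449,0,0,0,-0.3857,-0.47],
  [0.0776,0.0449,0,0,0,-0.3857,-0.47],
])

```text
time_s: 8.4
ee_pos: [581.6, -38.7, 20.1]
ee_rot: [180.0, 6.1, 171.0]
force: [-2.7, 0.2, 1.1]
gripper_width: 24.0
gripper_force: 1.5
```

Run:
```python
from h import *
from workcell import env,eyes
s=env.state(); print(s["time_s"],s["ee_pos"],s["ee_rot"],s["force"],s["qpos"].round(1),loc(s["ee_pos"]))
f=eyes.grab_frame("top")
cv2.imwrite("pics/t4.png",cv2.resize(f["pixels"][140:220,310:410],None,fx=6,fy=6,interpolation=cv2.INTER_CUBIC)[...,::-1])
```

```text
8.4 [581.56414492 -38.70214119  20.11564891] [179.98063372   6.05885849 171.01360576] [-2.70126422  0.19686575  1.09389926] [ -4.7  27.2 107.8  -0.7  38.9 -85.2] [-7.53650179e+01  8.27442398e-03]
```

View pics/t4.png

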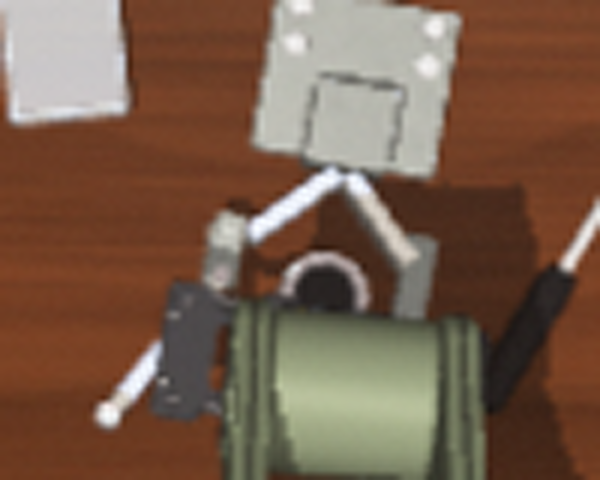

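The post ring is centred at about crop (325,294), which is around local (-39.6, 0.4), so it is centred. I'll push straight in and stop about 7 mm short.

send_rows([
  [0.0063,-0.001,0,0,0,0,-0.47],
  [0.0126,-0.002,0,0,0,0,-0.47],
  [0.019,-0.003,0,0,0,0,-0.47],
  [0.0253,-0.004,0,0,0,0,-0.47],
  [0.0316,-0.005,0,0,0,0,-0.47],
  [0.0379,-0.006,0,0,0,0,-0.47],
  [0.0442,-0.007,0,0,0,0,-0.47],
  [0.0506,-0.008,0,0,0,0,-0.47],
  [0.0569,-0.009,0,0,0,0,-0.47],
  [0.0632,-0.01,0,0,0,0,-0.47],
  [0.0632,-0.01,0,0,0,0,-0.47],
])

```text
time_s: 9.82
ee_pos: [613.4, -43.7, 20.0]
ee_rot: [180.0, 6.1, 171.0]
force: [-3.0, 0.0, 1.6]
gripper_width: 24.0
gripper_force: 1.5
```

send_rows([
  [0.002,-0.0003,0,0,0,0,-0.47],
  [0.004,-0.0006,0,0,0,0,-0.47],
  [0.004,-0.0006,0,0,0,0,-0.47],
])

```text
time_s: 10.2
ee_pos: [614.6, -43.9, 20.0]
ee_rot: [180.0, 6.0, 171.0]
force: [-4.4, 0.5, 2.3]
gripper_width: 23.9
gripper_force: 2.3
```

send_rows([
  [0.002,-0.0003,0,0,0,0,-0.47],
  [0.004,-0.0006,0,0,0,0,-0.47],
  [0.004,-0.0006,0,0,0,0,-0.47],
])

```text
time_s: 10.58
ee_pos: [616.3, -44.2, 19.9]
ee_rot: [180.0, 6.0, 171.0]
force: [-5.3, 0.4, 3.4]
gripper_width: 24.2
gripper_force: 2.7
```

send_rows([
  [0.002,-0.0003,0,0,0,0,-0.47],
  [0.002,-0.0003,0,0,0,0,-0.47],
])

```text
time_s: 10.82
ee_pos: [616.4, -44.2, 19.8]
ee_rot: [-180.0, 5.9, 171.0]
force: [-6.4, 0.8, 5.1]
gripper_width: 23.9
gripper_force: 3.7
```

send_rows([
  [0.002,-0.0003,0,0,0,0,-0.47],
  [0.002,-0.0003,0,0,0,0,-0.47],
])

```text
time_s: 11.08
ee_pos: [616.5, -44.2, 19.7]
ee_rot: [-180.0, 5.7, 171.0]
force: [-9.2, 1.1, 6.0]
gripper_width: 24.2
gripper_force: 4.7
```

Post is home (TCP stopped, with lateral force near 0). The tool bears down slightly, so I'll relieve z.

send_rows([
  [0,0,0.001,0,0,0,-0.47],
  [0,0,0.002,0,0,0,-0.47],
  [0,0,0.002,0,0,0,-0.47],
])

```text
time_s: 11.45
ee_pos: [616.5, -44.3, 19.9]
ee_rot: [-180.0, 5.7, 171.0]
force: [-7.5, 0.2, 0.6]
gripper_width: 24.3
gripper_force: 3.8
```

send_rows([
  [0.002,-0.0003,0.0008,0,0,0,-0.47],
  [0.004,-0.0006,0.0014,0,0,0,-0.47],
  [0.004,-0.0006,0.0014,0,0,0,-0.47],
])

```text
time_s: 11.82
ee_pos: [616.7, -44.5, 20.0]
ee_rot: [-180.0, 5.5, 171.0]
force: [-9.5, 0.5, 1.9]
gripper_width: 24.1
gripper_force: 5.0
```

send_rows([
  [0.002,-0.0003,0.0012,0,0,0,-0.47],
  [0.004,-0.0006,0.0022,0,0,0,-0.47],
  [0.004,-0.0006,0.0022,0,0,0,-0.47],
])

```text
time_s: 12.2
ee_pos: [616.8, -44.9, 20.1]
ee_rot: [-179.9, 5.3, 171.0]
force: [-12.3, -1.3, 0.2]
gripper_width: 24.0
gripper_force: 5.7
```

Run:
```python
from h import *
from workcell import env
s=env.state(); print(s["time_s"],s["ee_pos"],s["ee_rot"],s["force"],loc(s["ee_pos"]),Ro.from_euler("z",9,degrees=True).apply(s["force"]))
```

```text
12.2 [616.83117121 -44.92115993  20.12986608] [-179.92121805    5.25220236  171.03748631] [-12.3352543   -1.29664108   0.1727111 ] [-39.55931837  -0.61719949] [-11.9805475   -3.21033618   0.1727111 ]
```

The lateral force is about -3.2 N, so the post bears mainly on the left face. I'll shift the tool to the right.

send_rows([
  [-0.0002,-0.001,0,0,0,0,-0.47],
  [-0.0003,-0.002,0,0,0,0,-0.47],
  [-0.0003,-0.002,0,0,0,0,-0.47],
])

```text
time_s: 12.58
ee_pos: [617.1, -45.6, 20.2]
ee_rot: [-180.0, 5.3, 171.0]
force: [-10.2, 1.6, -0.4]
gripper_width: 24.4
gripper_force: 5.4
```

```bash
cat > st.py <<'E'
from h import *
from workcell import env
s=env.state(); print(s["time_s"],"loc",loc(s["ee_pos"]).round(2),s["ee_pos"][2].round(2),"rot",s["ee_rot"].round(2),"Floc",Ro.from_euler("z",9,degrees=True).apply(s["force"]).round(2),"T",s["torque"].round(2))
E
python3 st.py
```

```text
12.575 loc [-39.17  -1.22] 20.18 rot [-179.96    5.31  171.03] Floc [-10.38   0.02  -0.38] T [0.24 2.   0.12]
```

send_rows([
  [-0.0002,-0.001,0,0,0,0,-0.47],
  [-0.0003,-0.002,0,0,0,0,-0.47],
  [-0.0003,-0.002,0,0,0,0,-0.47],
])

```text
time_s: 12.95
ee_pos: [617.1, -45.7, 20.2]
ee_rot: [180.0, 5.3, 171.0]
force: [-10.5, 4.3, -0.0]
gripper_width: 24.3
gripper_force: 5.7
```

```bash
python3 st.py
```

```text
12.95 loc [-39.15  -1.36] 20.17 rot [179.97   5.31 171.01] Floc [-11.09   2.65  -0.02] T [0.85 1.91 0.24]
```

send_rows([
  [0.0021,0.0004,0.0008,0,0,0,-0.47],
  [0.0042,0.0008,0.0014,0,0,0,-0.47],
  [0.0042,0.0008,0.0014,0,0,0,-0.47],
])

```text
time_s: 13.32
ee_pos: [617.2, -45.7, 20.2]
ee_rot: [-180.0, 5.1, 171.0]
force: [-12.1, 3.7, 0.3]
gripper_width: 24.0
gripper_force: 6.7
```

```bash
python3 st.py
```

```text
13.325 loc [-39.04  -1.28] 20.22 rot [-179.96    5.06  171.03] Floc [-12.53   1.77   0.33] T [0.53 2.52 0.12]
```

send_rows([
  [0.0025,0,0.0008,0,0,0,-0.47],
  [0.0051,0,0.0016,0,0,0,-0.47],
  [0.0051,0,0.0016,0,0,0,-0.47],
])

```text
time_s: 13.7
ee_pos: [617.3, -45.6, 20.3]
ee_rot: [-179.9, 4.7, 171.0]
force: [-17.6, 2.7, 1.3]
gripper_width: 24.0
gripper_force: 8.2
```

```bash
python3 st.py
```

```text
13.7 loc [-38.98  -1.24] 20.26 rot [-179.93    4.75  171.04] Floc [-17.77  -0.12   1.31] T [0.48 3.19 0.15]
```

send_rows([
  [-0.0018,0.0003,0,0,0,0,-0.47],
])

```text
time_s: 13.82
ee_pos: [617.2, -45.6, 20.3]
ee_rot: [-179.9, 4.9, 171.0]
force: [-14.0, 1.9, -2.1]
gripper_width: 24.2
gripper_force: 7.0
```

send_rows([
  [0,0,0,0,0,0,-0.47],
  [0,0,0,0,0,0,-0.47],
])

```text
time_s: 14.08
ee_pos: [617.3, -45.6, 20.3]
ee_rot: [-179.9, 4.9, 171.0]
force: [-15.7, 3.0, -0.7]
gripper_width: 24.1
gripper_force: 7.4
```

```bash
python3 st.py
```

```text
14.075 loc [-39.01  -1.22] 20.3 rot [-179.93    4.86  171.04] Floc [-15.93   0.52  -0.67] T [0.39 2.86 0.07]
```

send_rows([
  [0,0,0,0,0,0,-0.47],
  [0,0,0,0,0,0,-0.47],
  [0,0,0,0,0,0,-0.47],
  [0,0,0,0,0,0,-0.47],
])

```text
time_s: 14.58
ee_pos: [617.3, -45.6, 20.3]
ee_rot: [-179.9, 4.9, 171.0]
force: [-16.4, 1.8, -0.2]
gripper_width: 24.6
gripper_force: 7.4
```

send_rows([
  [0,0,0,0,0,0,-0.47],
  [0,0,0,0,0,0,-0.47],
  [0,0,0,0,0,0,-0.47],
  [0,0,0,0,0,0,-0.47],
  [0,0,0,0,0,0,-0.47],
])

```text
time_s: 15.2
ee_pos: [617.3, -45.6, 20.3]
ee_rot: [-179.9, 4.9, 171.0]
force: [-15.4, 1.9, -0.7]
gripper_width: 24.4
gripper_force: 7.4
```

```bash
python3 st.py
```

```text
15.2 loc [-39.04  -1.25] 20.27 rot [-179.93    4.86  171.04] Floc [-15.46  -0.55  -0.67] T [0.44 2.87 0.1 ]
```

Held about 1.4 s at 15–16.5 N with lateral force about 0. Now I'll unload along the reverse path, retreat, and rise.

send_rows([
  [-0.006,0.0009,-0.0027,0,0,0,-0.47],
  [-0.012,0.0019,-0.0054,0,0,0,-0.47],
  [-0.018,0.0028,-0.008,0,0,0,-0.47],
  [-0.022,0.0035,-0.008,0,0,0,-0.47],
  [-0.03,0.0048,-0.008,0,0,0,-0.47],
  [-0.06,0.0095,-0.008,0,0,0,-0.47],
  [-0.09,0.0143,-0.008,0,0,0,-0.47],
  [-0.12,0.019,-0.008,0,0,0,-0.47],
  [-0.12,0.019,0.1,0,0,0,-0.47],
  [-0.12,0.019,0.2,0,0,0,-1],
  [-0.12,0.019,0.24,0,0,0,-1],
  [-0.12,0.019,0.24,0,0,0,-1],
  [-0.12,0.019,0.24,0,0,0,-1],
])

```text
time_s: 16.82
ee_pos: [564.7, -36.9, 143.0]
ee_rot: [-180.0, 5.9, 171.0]
force: [-0.6, 0.6, -0.1]
gripper_width: 0.2
gripper_force: 0.0
```

```bash
python3 st.py
python3 - <<'E'
from h import *
from workcell import env,eyes
s=env.state();print(s["ee_pos"],s["gripper_width"])
f=eyes.grab_frame("top"); np.savez("t5.npz",**f)
v,u=np.mgrid[:400,:640]; m=(f["pixels"].min(2)>225)
cv2.imwrite("pics/t5.png",cv2.resize(f["pixels"][140:220,310:410],None,fx=6,fy=6,interpolation=cv2.INTER_CUBIC)[...,::-1])
import h; h.SEAT=h.wld([0,-1.2])
P0=np.array([566.0,-37.06,144.3]); R0=Rt(-9,6)
def tcp(q,b): # b mm behind pin centre
    a=np.radians(-q); pin=np.array([-32-105*np.sin(np.radians(q)),60-105*np.cos(np.radians(q))]); return wld(pin-b*np.array([np.cos(a),np.sin(a)])),pin
hg=h.wld([-32,60]); d=loc([549,77.4])-[-32,60]; q=270-np.degrees(np.arctan2(d[1],d[0]))%360; print("q",q,np.hypot(*d))
t,_=tcp(q,35); print("mid",row(P0,R0,[*t,144.3],Rt(-9-59,0))); 
P1=np.array([*t,144.3]); print(t,row(P1,Rt(-68,0),[*t,54],Rt(-9-q,0)))
E
```

```text
16.825 loc [-92.29  -0.86] 143.01 rot [-180.      5.87  171.02] Floc [-0.64  0.46 -0.09] T [-0.    0.06 -0.01]
[564.71423778 -36.91347545 143.00686766] 0.19019000445051729
q 118.46078147585573 106.57033643861845
mid [ 0.0111  0.2826  0.      0.0651  0.0818 -0.9824]
[571.53412419 104.22683738] [ 0.      0.     -0.1806  0.      0.     -0.991 ]
```

View pics/t5.png

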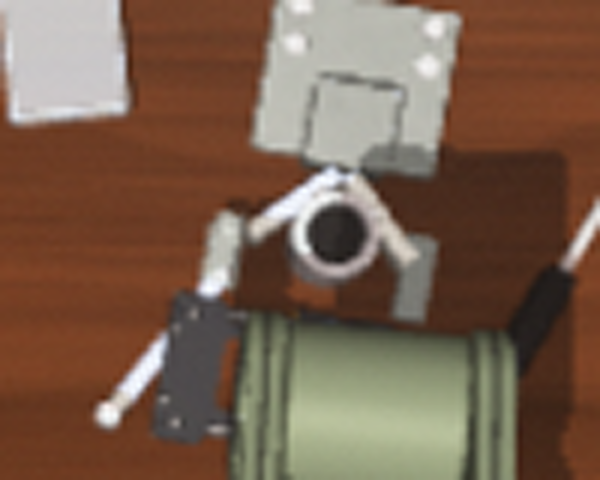

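The post stands upright at (335,235), seated against both cheeks. Next I'll go to the outside of the gate pin.

send_rows([
  [0.0111,0.2826,0,0.0651,0.0818,-0.9824,-1],
  [0.0111,0.2826,0,0.0651,0.0818,-0.9824,-1],
  [0.0111,0.2826,0,0.0651,0.0818,-0.9824,-1],
  [0.0111,0.2826,0,0.0651,0.0818,-0.9824,-1],
  [0.0111,0.2826,0,0.0651,0.0818,-0.9824,-1],
  [0.0111,0.2826,0,0.0651,0.0818,-0.9824,-1],
  [0.0111,0.2826,0,0.0651,0.0818,-0.9824,-1],
])

```text
time_s: 17.75
ee_pos: [571.0, 104.0, 142.6]
ee_rot: [-179.8, -0.0, 112.1]
force: [0.2, -0.5, 0.1]
gripper_width: 0.6
gripper_force: 0.0
```

send_rows([
  [0,0,0,0,0,-0.991,-1],
  [0,0,0,0,0,-0.991,-1],
  [0,0,0,0,0,-0.991,-1],
  [0,0,0,0,0,-0.991,-1],
  [0,0,0,0,0,-0.991,-1],
  [0,0,0,0,0,-0.991,-1],
  [0,0,-0.1,0,0,-0.991,-1],
  [0,0,-0.18,0,0,-0.991,-1],
  [0,0,-0.18,0,0,-0.991,-1],
  [0,0,-0.18,0,0,-0.991,-1],
])

```text
time_s: 19.0
ee_pos: [572.4, 104.4, 55.2]
ee_rot: [179.9, -0.1, 52.6]
force: [0.6, 0.2, 1.4]
gripper_width: 0.4
gripper_force: 0.0
```

```bash
python3 st.py
python3 - <<'E'
from h import *
from workcell import env
import h; h.SEAT=h.wld([0,-1.2])
s=env.state();print(s["ee_pos"],s["qpos"].round(1))
def tcp(q,b):
    a=np.radians(-q); pin=np.array([-32-105*np.sin(np.radians(q)),60-105*np.cos(np.radians(q))]); return wld(pin-b*np.array([np.cos(a),np.sin(a)]))
q0=118.46; P0=np.array([571.53,104.23,54.3]); R0=Rt(-9-q0,0)
for Q,b in [(118.5,28),(118.5,23),(112,23),(105,23),(98,23),(91,23),(84,23),(77,23),(70,23),(63,23)]: print(Q,b,row(P0,R0,[*tcp(Q,b),54.3],Rt(-9-Q,0)))
E
```

```text
19.0 loc [-106.79  139.93] 55.21 rot [ 1.7993e+02 -6.0000e-02  5.2610e+01] Floc [0.56 0.3  1.37] T [-0.06  0.04 -0.07]
[572.41107996 104.40838124  55.20866868] [  9.2  27.  101.1  -0.   51.9  46.6]
118.5 28 [-0.0084 -0.011   0.     -0.     -0.     -0.0007]
118.5 23 [-0.0145 -0.019   0.     -0.     -0.     -0.0007]
112 23 [-0.0322 -0.0357  0.      0.     -0.      0.1077]
105 23 [-0.049  -0.0559  0.      0.      0.      0.2243]
98 23 [-0.0633 -0.0779  0.      0.      0.      0.341 ]
91 23 [-0.0747 -0.1015  0.     -0.      0.      0.4577]
84 23 [-0.0832 -0.1264  0.      0.     -0.      0.5743]
77 23 [-0.0886 -0.1521  0.      0.      0.      0.691 ]
70 23 [-0.0908 -0.1782  0.     -0.      0.      0.8077]
63 23 [-0.0898 -0.2044  0.     -0.      0.      0.9243]
```

send_rows([
  [-0.0084,-0.011,0,0,0,0,-1],
  [-0.0145,-0.019,0,0,0,0,-1],
  [-0.0322,-0.0357,0,0,0,0.1077,-1],
  [-0.049,-0.0559,0,0,0,0.2243,-1],
  [-0.0633,-0.0779,0,0,0,0.341,-1],
  [-0.0747,-0.1015,0,0,0,0.4577,-1],
  [-0.0832,-0.1264,0,0,0,0.5743,-1],
  [-0.0886,-0.1521,0,0,0,0.691,-1],
  [-0.0908,-0.1782,0,0,0,0.8077,-1],
  [-0.0898,-0.2044,0,0,0,0.9243,-1],
  [-0.0898,-0.2044,0,0,0,0.9243,-1],
])

```text
time_s: 20.38
ee_pos: [526.8, 1.3, 55.0]
ee_rot: [179.9, 0.0, 107.9]
force: [-1.3, 1.4, -1.2]
gripper_width: 0.3
gripper_force: 0.0
```

```bash
python3 st.py
python3 - <<'E'
from h import *
from workcell import env,eyes
import h; h.SEAT=h.wld([0,-1.2])
f=eyes.grab_frame("top")
cv2.imwrite("pics/t6.png",cv2.resize(f["pixels"][140:220,310:410],None,fx=6,fy=6,interpolation=cv2.INTER_CUBIC)[...,::-1])
def tcp(q,b):
    a=np.radians(-q); pin=np.array([-32-105*np.sin(np.radians(q)),60-105*np.cos(np.radians(q))]); return wld(pin-b*np.array([np.cos(a),np.sin(a)]))
P0=np.array([571.53-44.9,104.23-102.2,54.3]); R0=Rt(-9-63,0)
for Q,b in [(56,23),(49,23),(42,23),(35,23),(28,23),(22,23),(16,23),(11,23),(7,23),(3,23),(1,23),(0,23),(0,21)]: print(Q,b,row(P0,R0,[*tcp(Q,b),54.3],Rt(-9-Q,0)))
E
```

```text
20.375 loc [-135.7    30.94] 55.0 rot [1.7992e+02 3.0000e-02 1.0785e+02] Floc [-1.5   1.15 -1.15] T [-0.09  0.04  0.04]
56 23 [ 0.0042 -0.026   0.      0.      0.      0.1167]
49 23 [ 0.0115 -0.0512  0.     -0.     -0.      0.2333]
42 23 [ 0.0218 -0.0753  0.     -0.      0.      0.35  ]
35 23 [ 0.035  -0.098   0.      0.     -0.      0.4667]
28 23 [ 0.0508 -0.1189  0.      0.     -0.      0.5833]
22 23 [ 0.0663 -0.1352  0.      0.     -0.      0.6833]
16 23 [ 0.0835 -0.1498  0.     -0.      0.      0.7833]
11 23 [ 0.0989 -0.1605  0.      0.     -0.      0.8667]
7 23 [ 0.1118 -0.1681  0.      0.      0.      0.9333]
3 23 [ 0.1253 -0.1747  0.      0.     -0.      1.    ]
1 23 [ 0.1322 -0.1777  0.      0.     -0.      1.0333]
0 23 [ 0.1356 -0.1791  0.      0.     -0.      1.05  ]
0 21 [ 0.1396 -0.1797  0.      0.     -0.      1.05  ]
```

View pics/t6.png

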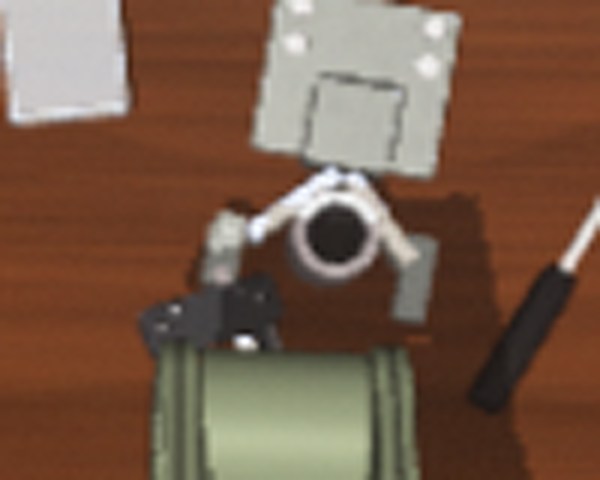

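The white piece at (245,343) lies on the hinge–pin line at the expected angle, so the gate is following. The post hasn't moved. I'll finish closing slowly.

send_rows([
  [0.0042,-0.026,0,0,0,0.1167,-1],
  [0.0115,-0.0512,0,0,0,0.2333,-1],
  [0.0218,-0.0753,0,0,0,0.35,-1],
  [0.035,-0.098,0,0,0,0.4667,-1],
  [0.0508,-0.1189,0,0,0,0.5833,-1],
  [0.0663,-0.1352,0,0,0,0.6833,-1],
  [0.0835,-0.1498,0,0,0,0.7833,-1],
  [0.0989,-0.1605,0,0,0,0.8667,-1],
  [0.1053,-0.1643,0,0,0,0.9,-1],
  [0.1118,-0.1681,0,0,0,0.9333,-1],
  [0.1153,-0.1698,0,0,0,0.95,-1],
  [0.1153,-0.1698,0,0,0,0.95,-1],
])

```text
time_s: 21.92
ee_pos: [584.5, -82.7, 54.3]
ee_rot: [180.0, 0.0, 165.0]
force: [-0.5, 0.2, -0.1]
gripper_width: 0.7
gripper_force: 0.2
```

send_rows([
  [0.005,-0.0022,0,0,0,0.02,-1],
  [0.01,-0.0049,0,0,0,0.05,-1],
  [0.0135,-0.0065,0,0,0,0.06,-1],
  [0.0135,-0.0065,0,0,0,0.06,-1],
])

```text
time_s: 22.42
ee_pos: [591.1, -86.0, 54.3]
ee_rot: [180.0, -0.0, 168.6]
force: [-1.7, 1.7, 0.6]
gripper_width: 0.6
gripper_force: 0.8
```

```bash
python3 st.py
```

```text
22.425 loc [-58.59 -45.21] 54.25 rot [ 1.7998e+02 -2.0000e-02  1.6861e+02] Floc [-1.9   1.39  0.58] T [0.29 0.1  0.05]
```

send_rows([
  [0.003,-0.0005,0,0,0,0.02,-1],
  [0.005,-0.0008,0,0,0,0.03,-1],
  [0.005,-0.0008,0,0,0,0.03,-1],
])

```text
time_s: 22.8
ee_pos: [591.5, -86.4, 54.0]
ee_rot: [-180.0, -0.3, 170.4]
force: [-5.5, 1.2, 4.0]
gripper_width: 0.6
gripper_force: 2.9
```

send_rows([
  [0.002,-0.0003,0,0,0,0,-1],
  [0.004,-0.0006,0,0,0,0,-1],
  [0.004,-0.0006,0,0,0,0,-1],
])

```text
time_s: 23.18
ee_pos: [591.7, -86.4, 53.9]
ee_rot: [-180.0, -0.5, 170.4]
force: [-9.2, 1.9, 6.6]
gripper_width: 0.5
gripper_force: 5.0
```

```bash
python3 st.py
```

```text
23.175 loc [-57.92 -45.54] 53.94 rot [-179.98   -0.49  170.45] Floc [-9.4   0.41  6.61] T [ 0.31  1.6  -0.03]
```

send_rows([
  [-0.008,0.0013,0,0,0,0,-1],
  [-0.04,0.0063,0,0,0,0,-1],
  [-0.08,0.0127,0,0,0,0,-1],
  [-0.08,0.0127,0.12,0,0,0,-1],
  [-0.08,0.0127,0.24,0,0,0,-1],
  [-0.08,0.0127,0.24,0,0,0,-1],
  [0.05,0.05,0.24,0,0,0,-1],
  [0.19,0.05,0.24,0,0,0,-1],
  [0.19,0.05,0.24,0,0,0,-1],
  [0.19,0.05,0.24,0,0,0,-1],
  [0.19,0.05,0.24,0,0,0,-1],
])

```text
time_s: 24.55
ee_pos: [689.1, -62.1, 174.0]
ee_rot: [-180.0, -0.1, 170.4]
force: [-0.4, 0.7, -0.4]
gripper_width: 0.3
gripper_force: 0.0
```

```bash
python3 st.py
python3 - <<'E'
from h import *
from workcell import env,eyes
s=env.state(); f=eyes.grab_frame("wrist"); R,t=wpose(f,s)
np.savez("w7.npz",**{k:f[k] for k in ("pixels","depth","fx","fy","cx","cy","distortion")},R=R,t=t)
cv2.imwrite("pics/w7.png",cv2.resize(f["pixels"][70:230,220:420],None,fx=4,fy=3.75,interpolation=cv2.INTER_CUBIC)[...,::-1])
S=wld([0,-1.2]); print("expected pin px at q=0,.03,.06:")
import h; h.SEAT=S
for q in (0,.03,.06):
    p=wld([-32-105*np.sin(q),60-105*np.cos(q)]); print(q,proj(f,[[*p,78]],R,t).round(1))
W=cloud(f,R,t)
E
```

```text
24.55 loc [34.54 -6.24] 174.02 rot [-1.7999e+02 -8.0000e-02  1.7039e+02] Floc [-0.55  0.66 -0.38] T [ 0.01 -0.05 -0.02]
expected pin px at q=0,.03,.06:
0 [[280.8 131.9]]
0.03 [[280.7 128.4]]
0.06 [[280.7 125. ]]
```

View pics/w7.png

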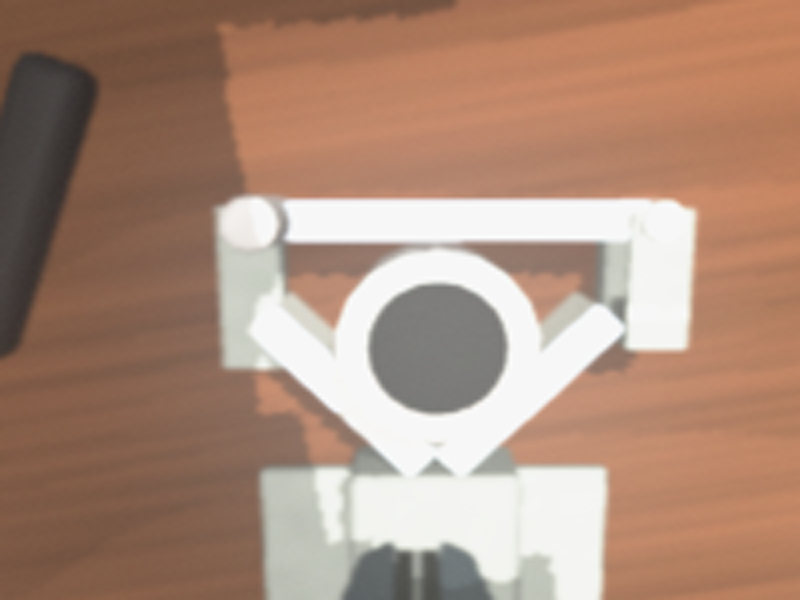

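The gate bar is straight across the mouth, parallel to the bracket's rear edge. The post is centred between the cheeks at (438,348) and the pin is at (252,222). I'll do a quick numeric check of the post–pin offset, where (32, 45) is expected when shut and seated.

Run:
```python
from h import *
f=dict(np.load("w7.npz")); R,t=f["R"],f["t"]
m=(f["pixels"].max(2)<115).astype(np.uint8); sub=np.zeros_like(m); sub[140:185,305:355]=m[140:185,305:355]
n,lab,st,ce=cv2.connectedComponentsWithStats(sub); i=1+st[1:,4].argmax(); print("disc",ce[i],st[i])
P=lambda u,v,z: loc(on(f,[(u,v)],[z],R,t)[0])
po=P(*ce[i],75.); c=lambda u,v:(220+u/4-.4,70+v/3.75-.4)
pin=P(*c(252,222),78.)
a=P(*c(290,198),41.);b=P(*c(620,198.5),41.); a2=P(*c(290,241),41.);b2=P(*c(600,241),41.)
g=P(*c(262,469),6.);h=P(*c(605,466),6.)
print("post",po,"pin",pin,"diff",po-pin,"bar ang",np.degrees(np.arctan2(*(b-a))),np.degrees(np.arctan2(*(b2-a2))),"base",np.degrees(np.arctan2(*(h-g))),"bar x",a,a2)
```

```text
Traceback (most recent call last):
ValueError: attempt to get argmax of an empty sequence
```

Run:
```python
from h import *
f=dict(np.load("w7.npz")); R,t=f["R"],f["t"]
m=(f["pixels"].max(2)<170).astype(np.uint8); sub=np.zeros_like(m); sub[142:183,308:351]=m[142:183,308:351]
n,lab,st,ce=cv2.connectedComponentsWithStats(sub); i=1+st[1:,4].argmax(); print("disc",ce[i],st[i])
P=lambda u,v,z: loc(on(f,[(u,v)],[z],R,t)[0])
po=P(*ce[i],75.); c=lambda u,v:(220+u/4-.4,70+v/3.75-.4)
pin=P(*c(252,222),78.)
a=P(*c(290,198),41.);b=P(*c(620,198.5),41.); a2=P(*c(290,241),41.);b2=P(*c(600,241),41.)
g=P(*c(262,469),6.);h=P(*c(605,466),6.)
print("post",po,"pin",pin,"diff",po-pin,"bar ang",np.degrees(np.arctan2(*(b-a))),np.degrees(np.arctan2(*(b2-a2))),"base",np.degrees(np.arctan2(*(h-g))),"bar x",a,a2)
```

```text
disc [328.99676375 162.47788565] [312 146  35  34 927]
post [-2.16444607 -0.88400337] pin [-34.79041878 -44.39626642] diff [32.62597271 43.51226305] bar ang 0.6387321719504107 0.5552530377134512 base 0.0018404058654000219 bar x [-40.5133569  -39.38726986] [-28.59222788 -39.8583719 ]
```

```bash
python3 -c "
from workcell import env; print(env.job_done())"
```

```text
the job is handed in; nothing more can be done
None
```

I pushed the post home against both V faces and held it there for about 1.4 s, mostly at 15–16.5 N (one reading touched 17.8 N). I then let go, closed the gate until it stopped firmly (within about 0.6° of fully shut in the camera check), and handed the job in at 24.6 s.

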